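# Clear the lever's swing, then load the bayonet lock three clicks and hold it

### The job

The rust-streaked putlog end has been left in the way of the ratchet lever on the cast-iron bayonet socket: lift it out and lay it flat in the empty steel tray. Then swing the lever clockwise (seen from above) from its stop, feel it click over exactly three teeth and stay in the third notch, never over a fourth tooth, so that the check load sits on the spigot's pin. The lever springs back when let go, so finish while still holding it there, steady; do not let the lever strike the putlog end, do not drop the putlog end, and leave the other things on the cart where they are.

Things in the scene. Friction and masses are not known exactly. Their poses are not given: they have to be found in the camera images.
- socket: cast-iron bayonet socket bolted down on a round flange (170 mm diameter, 10 mm thick), 104 mm tall, with a short 38 mm steel spigot standing in it up to 136 mm; fixed. Origin on its upright axis at the cart top: this is the axis the lever turns about
- lever: locking lever: a collar round the socket's foot with a flat steel arm (24 mm wide, 36 to 48 mm above the cart top, 188 mm long from the axis) and an upright grey grip near its end. Origin on the turning axis at the cart top, x along the arm, z up. It starts on its stop, pointing towards the robot and to the robot's right, and swings clockwise seen from above (yaw falls) by up to 1.40 rad
- plunger: round-nosed spring plunger under the lever's arm, riding over the sector's teeth. Its nose dropping into the notch behind a tooth is one click. The notches do not hold the lever: a spring (0.9 N m at the stop, 0.5 N m more per rad) returns it to the stop. Push at the grip: 6 to 9 N, 2 to 4 N more climbing a tooth, then almost none just behind its crest. Origin and axes as the lever's
- lever_grip (a point): point on the middle of the lever's upright grip, 100 mm above the cart top and 160 mm from the turning axis. The grip is a round sleeve 24 mm in diameter from 53 to 143 mm above the cart top, which turns freely on its own upright pin; it has room all round it to be gripped from above
- sector: toothed sector with six saw-like teeth 4 mm high, 15 degrees (0.262 rad) apart, bolted to the flange round the socket's foot, set differently each time: the free swing before the first crest is about 0.15 to 0.37 rad. It stays still. Origin on the turning axis, x axis outward through the crest of the fourth tooth, z up; the third tooth is counter-clockwise of it
- third_notch (a point): point in the middle of the third notch, on its floor between the third and fourth teeth, 70 mm from the turning axis, 20 mm above the cart top
- click_nose (a point): point on the lever at the plunger's nose, 70 mm from the turning axis under the middle of the arm, 20 mm above the cart top; in the third notch it coincides in plan with third_notch. The crest of the third tooth lies 7 degrees (8.5 mm) behind the notch's middle, that of the fourth 8 degrees (10 mm) ahead
- putlog_end: rust-streaked steel putlog end lying flat on the mat across the lever's swing: a 48 mm diameter tube, 110 mm long, flattened at its outer end into a blade 60 mm wide, 9 mm thick, reaching 65 mm beyond the tube along the mat. About 0.5 to 0.75 kg. Origin under the middle of the tube; x axis along the tube towards the blade, z up
- putlog_grip (a point): place to grip the putlog end across its tube: on the tube's axis, 24 mm above its underside, 16 mm from the tube's middle towards the blade, at the centre of mass
- tray: empty open steel tray, 280 (x) x 190 (y) x 40 mm high, walls and floor 4 mm thick, standing to the left or right of the socket; fixed. Origin under its centre, x axis along its long side
- base_plate: zinc-plated scaffold base plate, loose bystander: 150 x 150 x 6 mm plate with a 38 mm diameter, 60 mm tall stub in its middle; origin under its centre
- gravity_coupler: new zinc gravity coupler, loose bystander, about 90 x 50 x 70 mm high; origin under its middle
- tube_protector: white plastic tube protector cap, loose bystander, standing mouth up, 60 mm diameter, 75 mm tall; origin under its centre
- spare_spigot: spare short steel spigot, loose bystander, standing on end, 38 mm diameter, 90 mm tall with a cross pin; origin under its centre
- ring_gauge: flat steel ring gauge, loose bystander, 74 mm diameter, 14 mm high; origin under its centre
- lock_pin: headed steel lock pin lying down, loose bystander, 105 mm long, 13 mm thick; origin under its middle
Mind the look-alikes: they are no part of the job. Leave any purple or red look-alike of the putlog_end alone.

How it is judged (in metres and radians):
On the way, in this order (a step that is already met when the one before it is completed fails the run):
1. the putlog end lies flat in the tray, let go, with the lever still at its stop (x of putlog_grip in the frame of tray between -0.11 and 0.11 m and y of putlog_grip in the frame of tray between -0.08 and 0.08 m and height (world z) of putlog_grip below 0.045 m and angle between putlog_end's own x axis and vertical above 1.4 rad and contact force between the fingers and putlog_end below 0.1 N and linear speed of putlog_end below 0.03 m/s and distance of lever_grip from where it was at the start of the episode below 0.018 m), for 0.2 s.
2. the gripper holds the lever in the third notch (horizontal distance between click_nose and third_notch below 0.007 m and contact force between the fingers and lever above 1.5 N and angular speed of lever below 0.15 rad/s), for 0.2 s.
At the end, for the whole second after the job is handed in: The fingers hold the lever still (force on it over 1.5 N) with the plunger's nose within 7 mm in plan of the middle of the third notch (the crests lie 8.5 mm behind and 10 mm ahead of it); the putlog end lies flat in the tray, let go and at rest (all of step 2 and x of putlog_grip in the frame of tray between -0.11 and 0.11 m and y of putlog_grip in the frame of tray between -0.08 and 0.08 m and height (world z) of putlog_grip below 0.045 m and angle between putlog_end's own x axis and vertical above 1.4 rad and contact force between the fingers and putlog_end below 0.1 N and linear speed of putlog_end below 0.03 m/s); the arm keeps its last pose, push and grip.
It fails at once if the lever is swung over the fourth tooth (2 mm past its crest) (y of click_nose in the frame of sector below -0.002 m).
It fails at once if the lever strikes or pushes the putlog end (over 3 N) (contact force between lever and putlog_end above 3 N).
It fails at once if the putlog end is dropped (falls out of the fingers faster than 0.7 m/s, about 25 mm) (contact force between the fingers and putlog_end below 0.1 N and linear speed of putlog_end above 0.7 m/s).
It fails at once if another thing on the cart is shifted by more than 30 mm (distance of any of base_plate, gravity_coupler, tube_protector, spare_spigot, ring_gauge, lock_pin from where it was at the start of the episode above 0.03 m).
It also fails if it takes over 64 s, if anything falls off the work surface, if the arm or the gripper's body presses on something with over 40 N, if the wrist force passes 120 N, or if a joint passes its speed limit or range.

### The arm

A 7-joint arm with a two-finger parallel gripper is mounted at the origin on the work surface. World frame = base frame: x ahead of the robot, y to its left, z up, the work surface at z = 0. Lengths are in mm, angles in rad, forces in N, time in s.
With the tool pointing down it reaches from about 400 to 900 mm from the base axis. Payload 5.5 kg.
Tool frame: the origin (TCP) lies at the very end of the fingers, on their centre line; the grasp point (between the pads) lies 19 mm behind it; z points along the fingers, y is the line along which they close (so a half turn about z gives the same grasp; the last joint's range is limited). The gripper opens to 85 mm and grips with 20 to 120 N. Pads are 22 mm wide; open, the fingers measure 114 mm over their backs; the gripper's body (76 mm by 85 mm) begins 54 mm behind the grasp point. The pads swing forward as they close: fully open they stand 13 mm farther back than shut.
Start: joints at [-0.965, 0.501, -0.427, 1.55, 0.221, 1.138, -0.21], TCP at [218.444, 612.194, 231.31] pointing down, gripper open.
Joint ranges: [-2.88, 2.88], [-0.31, 2.03], [-1.54, 1.56], [0.2, 2.42], [-1.41, 4.55], [0.19, 2.02], [-2.57, 2.57]. Speed limits (rad/s): [2.57, 2.57, 3.14, 3.14, 3.14, 3.14, 3.14].

### API

Orientations are given as a rotation vector (axis times angle).
In Python, from cell import status, optics, job, finder gives the robot as it stands. The module is installed in compiled form; this text tells all that it offers.
- The arm moves only by the tool jog_arm, never from a script. Its argument "targets" is a list of rows, each a list of 7 numbers: the turn, a rotation vector about the tool's x, y, z normalised to -1 to 1, where 1 is 45 degrees, then the shift along the tool's x, y, z normalised to -1 to 1, where 1 is 0.3 m, then the finger opening in mm, from 0 to 85.4. A call has 1 to 20 rows; each row is the pose to reach, as a shift and turn from the pose commanded when the call began, along the tool's axes at that moment; what a row does not reach only later rows make up. A row lasts 1/8 s, in which the tool goes at most 62.5 mm and 10.7 degrees, less where a joint would pass 70% of its speed; a pose out of reach is approached as far as the arm can. A call with a number of a shift or a turn outside -1 to 1 is refused whole. A call with a gripper value outside its range is refused whole. The fingers move at their own pace and stop on an object; "force" is the grip in N (left out, the last holds). Time passes only in rows, so rows that repeat a pose let the fingers close. It gives the time, the measured TCP pose, the force, the opening and the grip force at its end, in the units of the state.
- status.read_state(): the state, without advancing time (a new reading comes with each control period).
- optics.camera(name): name is "scene" or "top"; returns a dict with "image" (480x640x3 uint8, red, green, blue), "vertical_fov" (degrees; the focal length in pixels is half the picture's height over the tangent of half this angle, whatever the lens; pixels are square), "cx", "cy" (the principal point, pixels), "position" and "rotation" of the camera in the world. Camera axes: x right, y down, z forward; pixel columns grow to the right and rows downward; lengths in mm; the calibration is good to about 2 mm. A picture is of the moment at which its call begins. There is no depth.
- job.hand_in(): hands the job in; it is judged then, once.
Trained networks look in the newest picture that a camera, given by its name, has taken for a name from the list of things; names that differ only in an ending like _2 or _b are one class to them, and where a whole thing is asked for, a point or a joint stands for the part that bears it (a point fixed in the world has none). Each returns a list of dicts, best first, with "p" (0 to 1); they miss things now and then, are a little off and sometimes report something else, mostly with a low value. They report only what shows in the picture. A call takes as long as a camera call. They do not tell look-alikes from the thing itself.
- finder.masks_of(name, camera): "pixels" (480x640 bool, what is visible of it) and "bbox" ([left, top, right, bottom] in pixels, round what is visible of it).
The state is a dict: "t": time; "joint_pos": joint angles; "qvel": joint speeds; "joint_torque": joint torques, N m; "position": TCP position; "eef_rot": TCP orientation; "ft_force": force on the tool from outside, world axes, zero at the start; "wrist_torque": the same for the moment, N m; "gripper_width": finger opening in mm; "gripper_force": force on a finger pad.
Only numpy, scipy, OpenCV 4.12 (cv2) and the standard library are available. Lean on these libraries where they do the work, as an engineer would, in place of code of your own. Each camera call takes 0.05 s, during which the arm holds its last target. There are 200 camera calls.

## Working session

There is one attempt and no reset: what is moved stays moved. The work goes in short steps, Python scripts to look and compute and a tool call to move; the robot and the scene stay as the last step left them, time stands still between calls to the robot, and variables do not carry over. Pictures are saved under pics/ and viewed, at most 10 in all, crops included, and the job is handed in when it is done.

Besides the shell and the picture viewer there is one more tool, called after "Call:" as name(argument=value, ...) on one line, values as JSON. jog_arm: Moves the arm, as the interface text tells. Its arguments: {"type":"object","properties":{"targets":{"type":"array"},"force":{"type":"number"}},"required":["targets"]}

```bash
mkdir -p pics; python3 - <<'E'
from cell import status, optics, finder
import cv2,numpy as np
for c in("scene","top"):
    d=optics.camera(c); cv2.imwrite(f"pics/{c}0.png",d["image"][:,:,::-1]); print(c,{k:v for k,v in d.items() if k!="image"})
    for n in("putlog_end","lever","lever_grip","tray","socket","sector"):
        print(n,[(round(m["p"],2),m["bbox"]) for m in finder.masks_of(n,c)])
print(status.read_state())
E
```

```text
scene {'vertical_fov': 42.384942667158946, 'cx': 325.54748567428265, 'cy': 230.19708862981162, 'position': array([ 870.60971798, -555.46198794, 1120.66998224]), 'rotation': array([-2.46655927, -0.72219035,  0.24158937])}
putlog_end [(0.63, [490.9, 174.7, 516.5, 206.8]), (0.61, [279.5, 229.9, 363.8, 267.1]), (0.58, [105.1, 284.8, 145.2, 376.8])]
lever [(0.63, [305.8, 259.6, 421.2, 308.6])]
lever_grip [(0.61, [305.9, 258.3, 424.3, 308.0])]
tray [(0.77, [348.4, 100.0, 493.6, 204.8]), (0.17, [304.0, 259.9, 426.9, 306.9])]
socket [(0.86, [307.8, 250.6, 440.0, 331.3])]
sector [(0.46, [371.9, 262.7, 384.0, 277.6])]
top {'vertical_fov': 54.22467040641882, 'cx': 317.69614901859836, 'cy': 238.88532508345543, 'position': array([ 341.0844235 ,   10.64077439, 1039.43137576]), 'rotation': array([-2.1315407 ,  2.13974172, -0.2167267 ])}
putlog_end [(0.76, [442.4, 328.1, 515.2, 393.2]), (0.59, [285.2, 223.0, 325.5, 310.1]), (0.55, [144.0, 364.7, 235.6, 395.9]), (0.48, [284.0, 191.3, 321.2, 212.3])]
lever [(0.96, [287.6, 175.0, 362.2, 247.1]), (0.56, [284.7, 223.8, 327.1, 307.1])]
lever_grip [(0.8, [
[... 281 characters left out ...]
81,  0.50088055, -0.42700094,  1.55038443,  0.22077714,
        1.1382975 , -0.21030252]), 'qvel': array([-4.99225688e-05,  8.53141716e-04, -3.41289609e-04, -6.30624876e-04,
        3.48451636e-04,  4.92541629e-04,  9.71751740e-04]), 'joint_torque': array([ 5.36538610e-04, -5.69195724e+01, -5.80857128e+00, -2.81280202e+01,
        1.27733735e-02,  1.91377119e-03, -2.38703990e-05]), 'position': array([218.43293971, 612.20913286, 231.32843709]), 'eef_rot': array([-5.35780494e-01, -3.09552302e+00, -8.92656081e-05]), 'ft_force': array([ 0.49269564,  0.00597232, -1.37826949]), 'wrist_torque': array([ 0.02690554, -0.02919631, -0.0031876 ]), 'gripper_force': 0.0, 'gripper_width': 85.54519281621394}
```

View pictures.

View pics/top0.png

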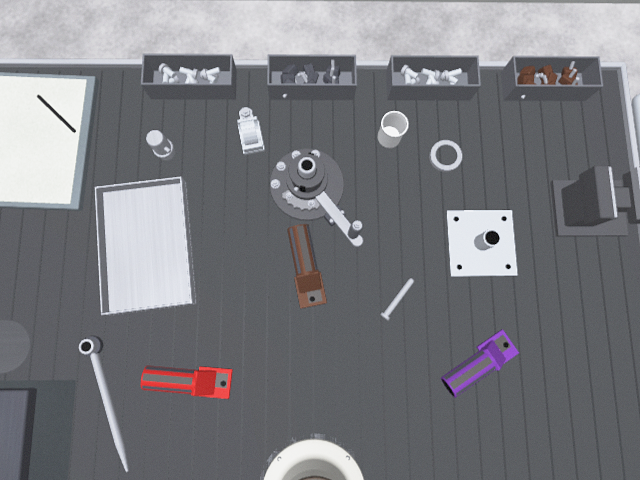

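View pics/scene0.png

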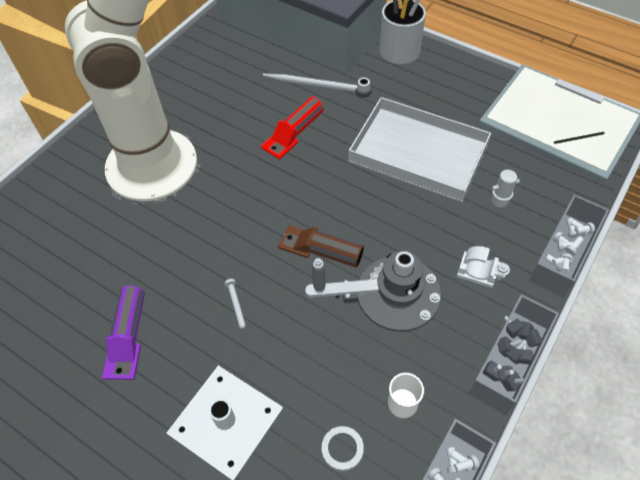

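```bash
cat > h.py <<'E'
from cell import status, optics, finder, job
import cv2,numpy as np
from scipy.spatial.transform import Rotation as R
def K(d):
    f=240/np.tan(np.radians(d["vertical_fov"])/2); return f
def back(d,u,v,z):
    r=R.from_rotvec(d["rotation"]).as_matrix()@np.array([(u-d["cx"])/K(d),(v-d["cy"])/K(d),1])
    p=np.array(d["position"]); return p+r*(z-p[2])/r[2]
def proj(d,P):
    q=R.from_rotvec(d["rotation"]).as_matrix().T@(np.atleast_2d(P)-d["position"]).T
    return np.c_[q[0]/q[2]*K(d)+d["cx"],q[1]/q[2]*K(d)+d["cy"]]
def move(dx,dy,dz,yaw=0):
    "world delta -> tool-frame units, tool pointing down at start; yaw about world z (rad)"
    s=status.read_state(); M=R.from_rotvec(s["eef_rot"])
    return M.inv().apply([dx,dy,dz])/300
E
python3 - <<'E'
from h import *
t=optics.camera("top"); s=optics.camera("scene")
print("spigot top", back(t,307,164.5,136), back(s,404,258.5,136))
print("grip top", back(t,355.5,227.5,143), back(s,318,263,143))
a=cv2.resize(t["image"][145:315,260:375],None,fx=3.5,fy=3.5,interpolation=cv2.INTER_CUBIC)
b=cv2.resize(s["image"][215:335,270:450],None,fx=4,fy=4,interpolation=cv2.INTER_CUBIC)
cv2.imwrite("pics/a.png",a[:,:,::-1]); cv2.imwrite("pics/b.png",b[:,:,::-1]); print(a.shape,b.shape)
E
```

```text
spigot top [659.5817897   12.01492478 136.        ] [655.95993179  13.49600265 136.        ]
grip top [528.15722158 -82.67143136 143.        ] [529.07280812 -83.31530908 143.        ]
(595, 402, 3) (480, 720, 3)
```

View pics/a.png

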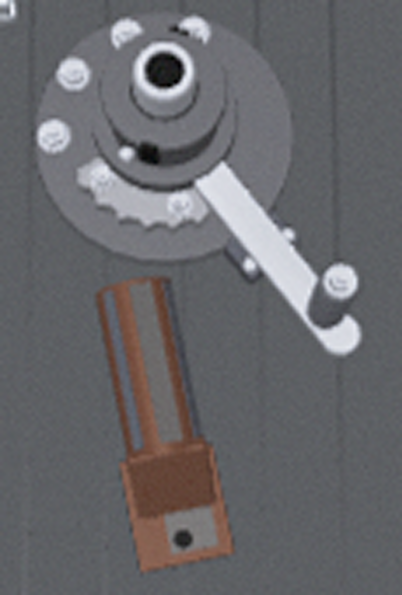

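View pics/b.png

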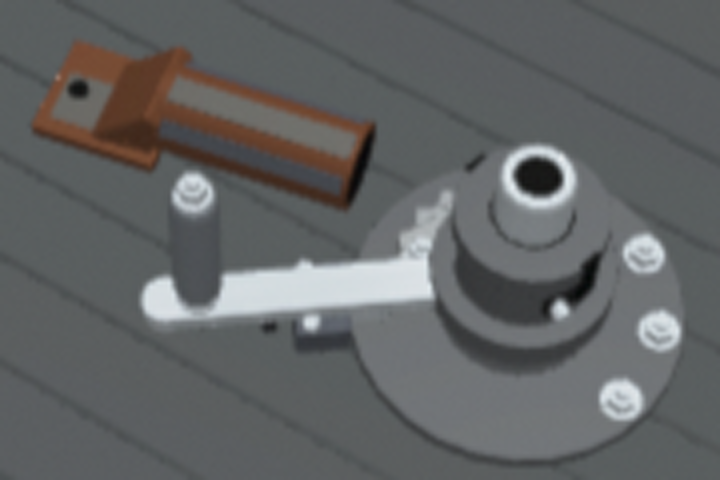

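```bash
python3 - <<'E'
from h import *
t=optics.camera("top"); A=np.array([657.7,12.7])
ang=np.radians(np.arange(-250,-130,0.2)); r=np.arange(45,90,0.25)
out=[]
for z in (22,):
    aa,rr=np.meshgrid(ang,r)
    P=np.c_[(A[0]+rr*np.cos(aa)).ravel(),(A[1]+rr*np.sin(aa)).ravel(),np.full(aa.size,z)]
    uv=proj(t,P).astype(np.float32).reshape(*aa.shape,2)
    im=cv2.remap(t["image"],uv[...,0],uv[...,1],cv2.INTER_CUBIC)
    im=cv2.convertScaleAbs(im,alpha=1.5)
    im=cv2.resize(im,None,fx=1,fy=2)
    for k in range(0,600,50): cv2.line(im,(k,0),(k,8 if k%100 else 16),(255,255,0),1)
    out.append(im)
cv2.imwrite("pics/pol.png",np.vstack(out)[:,:,::-1])
# flange circle check (z=10) & axis
m=finder.masks_of("socket","top")[0]; print(m["p"],m["bbox"],proj(t,[A[0],A[1],10]))
print([back(t,*p,10)[:2] for p in((270.5,184),(343.5,184),(307,220.5))])
# putlog: mask
for m in finder.masks_of("putlog_end","top"):
    ys,xs=np.nonzero(m["pixels"]); c=np.median(t["image"][ys,xs],0); print(m["p"],m["bbox"],c)
    if 280<m["bbox"][0]<295 and m["bbox"][3]>280:
        mm=m["pixels"]
        pts=np.array([back(t,x,y,20)[:2] for x,y in zip(xs,ys)]); 
        print(cv2.minAreaRect(pts.astype(np.float32)))
# crop px -> world
c=lambda u,v:(260+u/3.5,145+v/3.5)
for n,p,z in(("blade L",(140,572),9),("blade R",(233,552),9),("tube end L",(99,290),24),("tube endR",(172,280),24),("tube top mid near end",(136,279),48),("hole",(182,539),9),("tube-L far",(127,452),24),("tube-R far",(203,440),24)):
    print(n,back(t,*c(*p),z).round(1))
for u,v in((103,312),(191,301),(95,186),(181,177)):pass
for n,p in(("tl",(95,186)),("tr",(182,178)),("br",(193,302)),("bl",(102,313))): print(n,back(t,*p,40).round(1))
E
```

```text
0.69 [272.3, 148.1, 359.6, 248.4] [[306.81560915 183.88019726]]
[array([657.36939775,  95.38857697]), array([657.46325455, -71.10300884]), array([572.14338309,  12.41408883])]
0.95 [442.6, 327.4, 519.0, 393.4] [116.  80. 152.]
0.85 [286.6, 222.9, 324.3, 307.1] [105.  86.  77.]
((471.9809265136719, 18.186798095703125), (181.90953063964844, 60.63445281982422), 12.11215591430664)
0.69 [144.1, 361.7, 234.1, 398.3] [186.  71.  73.]
blade L [376.6  27.9   9. ]
blade R [388.6 -30.    9. ]
tube end L [552.4  53.8  24. ]
tube endR [558.8   7.7  24. ]
tube top mid near end [554.3  30.   48. ]
hole [396.8   1.8   9. ]
tube-L far [449.8  35.8  24. ]
tube-R far [457.1 -11.4  24. ]
tl [643.4 476.8  40. ]
tr [661.8 288.1  40. ]
br [390.  252.5  40. ]
bl [368.1 440.5  40. ]
```

View pics/pol.png

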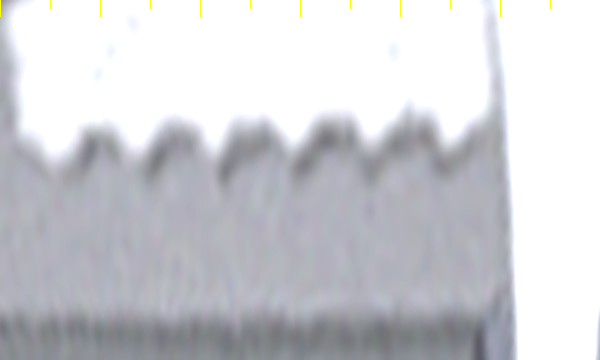

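Brown, rust-streaked piece, top pixel (306,265), is the target. The red one at (187,381) and the purple one at (480,363) are look-alikes, and crop a confirms the brown one. The polar view shows six tooth crests. The first is at about -161° and the fourth at about -205.7°. The lever is at -143.4°, so the third notch is at about -197.7° (162.3°).

Call:
jog_arm(targets=[[0,0,-0.675,-0.755,-0.78,0,85],[0,0,-0.675,-0.755,-0.78,0,85],[0,0,-0.675,-0.755,-0.78,0,85],[0,0,-0.675,-0.755,-0.78,0,85],[0,0,-0.675,-0.755,-0.78,0,85],[0,0,-0.675,-0.755,-0.78,0,85],[0,0,-0.675,-0.755,-0.78,0,85],[0,0,-0.675,-0.755,-0.78,0,85]], force=60)

```text
t: 1.95
position: [352.3, 317.6, 231.6]
eef_rot: [-0.298, 3.127, 0.002]
ft_force: [-0.3, -0.3, -0.2]
gripper_width: 84.9
gripper_force: 0.0
```

```bash
cat >> h.py <<'E'
def to(x,y,z,yaw):
    "row (turn, shift) taking the tool to TCP x,y,z with tool y at yaw (deg, mod 180), pointing down"
    s=status.read_state(); M=R.from_rotvec(s["eef_rot"]); ty=M.as_matrix()[:,1]
    dy=(yaw-np.degrees(np.arctan2(ty[1],ty[0]))+90)%180-90
    c=np.radians(yaw); cur=np.arctan2(ty[1],ty[0])+np.radians(dy)
    Y=np.array([np.cos(cur),np.sin(cur),0]); Z=np.array([0,0,-1.]); T=R.from_matrix(np.c_[np.cross(Y,Z),Y,Z])
    rv=(M.inv()*T).as_rotvec()/np.radians(45); sh=M.inv().apply(np.array([x,y,z])-s["position"])/300
    print("pos",s["position"].round(1),"yaw y",round(np.degrees(np.arctan2(ty[1],ty[0])),1),"q7",s["joint_pos"][6].round(2),"t",s["t"],"F",s["ft_force"].round(1),"w",round(s["gripper_width"],1),"gf",round(s["gripper_force"],1))
    print("row",rv.round(3),sh.round(3))
E
python3 -c "
from h import *
to(487,19.5,231,100.8)"
```

```text
pos [352.3 317.6 231.6] yaw y 100.9 q7 0.88 t 1.95 F [-0.3 -0.3 -0.2] w 84.9 gf 0.0
row [0.002 0.    0.002] [-2.530e-01 -1.061e+00  1.000e-03]
```

Call:
jog_arm(targets=[[0,0,0,-0.253,-1,0,85],[0,0,0,-0.253,-1,0,85],[0,0,0,-0.253,-1,0,85],[0,0,0,-0.253,-1,0,85],[0,0,0,-0.253,-1,0,85],[0,0,0,-0.253,-1,0.3,85],[0,0,0,-0.253,-1,0.4,85],[0,0,0,-0.253,-1,0.4,85]])

```text
t: 2.95
position: [479.6, 36.8, 107.4]
eef_rot: [0.298, -3.117, -0.002]
ft_force: [-0.5, 1.4, -0.1]
gripper_width: 85.1
gripper_force: 0.0
```

```bash
python3 -c "
from h import *
to(487,19.5,5,100.8)
for c in('top','scene'):
  d=optics.camera(c); 
  print(c,proj(d,[487,19.5,24]))
  a=d['image'];cv2.imwrite(f'pics/{c}1.png',a[:,:,::-1])
  b=d['image'][170:330,240:460]if c=='scene' else a[200:320,250:370]
  cv2.imwrite(f'pics/{c}1c.png',cv2.resize(b,None,fx=3,fy=3)[:,:,::-1])
a,b=[cv2.imread(f'pics/{c}1c.png') for c in('scene','top')]
b=cv2.resize(b,(int(b.shape[1]*a.shape[0]/b.shape[0]),a.shape[0]))
m=np.hstack([a,b]);cv2.imwrite('pics/m1.png',cv2.resize(m,(790,int(m.shape[0]*790/m.shape[1]))))"
```

```text
pos [479.6  36.8 107.4] yaw y 100.9 q7 1.53 t 2.95 F [-0.5  1.4 -0.1] w 85.1 gf 0.0
row [ 0.003 -0.013  0.003] [-0.017 -0.062  0.341]
top [[303.80562924 257.13361915]]
scene [[329.69430199 247.14264538]]
```

View pics/m1.png

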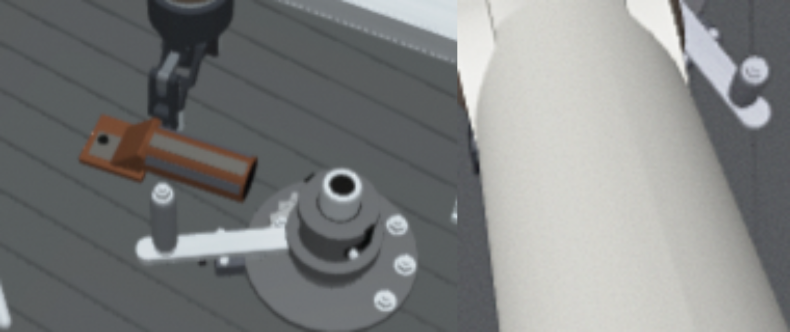

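Call:
jog_arm(targets=[[0,0,0,-0.017,-0.062,0.12,85],[0,0,0,-0.017,-0.062,0.24,85],[0,0,0,-0.017,-0.062,0.3,85],[0,0,0,-0.017,-0.062,0.335,85],[0,0,0,-0.017,-0.062,0.335,85],[0,0,0,-0.017,-0.062,0.335,85]])

```text
t: 3.8
position: [493.5, 18.1, 12.3]
eef_rot: [-0.294, 3.125, -0.0]
ft_force: [0.7, -0.2, 0.2]
gripper_width: 85.2
gripper_force: 0.0
```

```bash
python3 -c "
from h import *
to(487,19.5,5,100.8)"
```

```text
pos [493.5  18.1  12.3] yaw y 100.8 q7 1.52 t 3.8 F [ 0.7 -0.2  0.2] w 85.2 gf 0.0
row [-0.     0.003 -0.001] [0.02  0.009 0.024]
```

Call:
jog_arm(targets=[[0,0,0,0.02,0.009,0.022,85],[0,0,0,0.02,0.009,0.022,85],[0,0,0,0.02,0.009,0.022,40],[0,0,0,0.02,0.009,0.022,40],[0,0,0,0.02,0.009,0.022,40],[0,0,0,0.02,0.009,0.022,40],[0,0,0,0.02,0.009,0.022,40],[0,0,0,0.02,0.009,0.022,40]], force=70)

```text
t: 4.8
position: [485.9, 19.1, 4.7]
eef_rot: [-0.294, 3.127, -0.0]
ft_force: [-1.5, -1.4, 4.6]
gripper_width: 46.6
gripper_force: 71.0
```

```bash
python3 -c "
from h import *
to(487,19.5,130,100.8)"
```

```text
pos [485.9  19.1   4.7] yaw y 100.7 q7 1.51 t 4.8 F [-1.5 -1.4  4.6] w 46.6 gf 71.0
row [-0.     0.    -0.001] [-0.004  0.    -0.418]
```

Call:
jog_arm(targets=[[0,0,0,0,0,-0.05,40],[0,0,0,0,0,-0.12,40],[0,0,0,0,0,-0.22,40],[0,0,0,0,0,-0.32,40],[0,0,0,0,0,-0.4,40],[0,0,0,0,0,-0.4,40]], force=70)

```text
t: 5.55
position: [486.7, 19.3, 125.9]
eef_rot: [-0.293, 3.124, -0.0]
ft_force: [0.6, -0.4, -7.3]
gripper_width: 46.7
gripper_force: 74.7
```

```bash
python3 -c "
from h import *
to(531.5,366.5,124,97.5)
d=optics.camera('scene'); print(proj(d,[528.6,-83,143]))
print([(m['bbox'],m['p']) for m in finder.masks_of('putlog_end','scene')])
cv2.imwrite('pics/s2.png',d['image'][:,:,::-1])"
```

```text
pos [486.7  19.3 125.9] yaw y 100.7 q7 1.57 t 5.55 F [ 0.6 -0.4 -7.3] w 46.7 gf 74.7
row [-0.001  0.004  0.072] [-0.362  1.109  0.007]
[[317.87919288 262.75658577]]
[([260.5, 111.8, 305.7, 162.4], 0.91), ([269.2, 193.0, 365.1, 234.6], 0.71), ([103.3, 286.3, 143.6, 379.4], 0.68), ([369.8, 268.3, 381.7, 280.1], 0.68)]
```

View pics/s2.png

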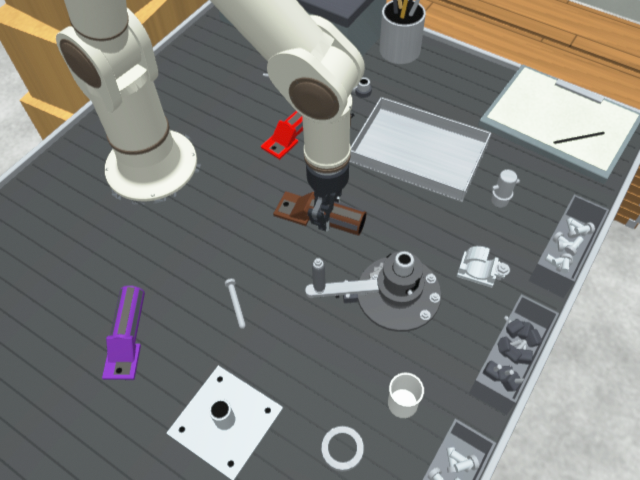

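The brown piece is held level at about (320,213), with the lever grip unmoved at (318,263). Carrying it to the tray.

Call:
jog_arm(targets=[[0,0,0,-0.05,0.1,0,40],[0,0,0,-0.12,0.25,0,40],[0,0,0,-0.18,0.4,0,40],[0,0,0.04,-0.25,0.55,0,40],[0,0,0.072,-0.3,0.7,0,40],[0,0,0.072,-0.33,0.85,0,40],[0,0,0.072,-0.362,0.95,0,40],[0,0,0.072,-0.362,1,0,40],[0,0,0.072,-0.362,1,0,40],[0,0,0.072,-0.362,1,0,40]])

```text
t: 6.9
position: [536.4, 331.6, 123.2]
eef_rot: [0.202, -3.134, 0.004]
ft_force: [0.9, -0.2, -7.5]
gripper_width: 46.5
gripper_force: 74.3
```

```bash
python3 -c "
from h import *
to(531.5,366.5,9,97.5)"
```

```text
pos [536.4 331.6 123.2] yaw y 97.4 q7 0.97 t 6.9 F [ 0.9 -0.2 -7.5] w 46.5 gf 74.3
row [-0.003 -0.002 -0.002] [0.001 0.118 0.38 ]
```

Call:
jog_arm(targets=[[0,0,0,0.001,0.118,0,40],[0,0,0,0.001,0.118,0.1,40],[0,0,0,0.001,0.118,0.2,40],[0,0,0,0.001,0.118,0.28,40],[0,0,0,0.001,0.118,0.34,40],[0,0,0,0.001,0.118,0.36,40],[0,0,0,0.001,0.118,0.375,40],[0,0,0,0.001,0.118,0.377,40],[0,0,0,0.001,0.118,0.377,40]])

```text
t: 8.02
position: [532.1, 369.8, 11.9]
eef_rot: [-0.205, 3.134, 0.001]
ft_force: [0.0, -0.4, -6.5]
gripper_width: 47.0
gripper_force: 74.3
```

```bash
python3 -c "
from h import *
to(531.5,366.5,9,97.5)"
```

```text
pos [532.1 369.8  11.9] yaw y 97.5 q7 0.89 t 8.025 F [ 0.  -0.4 -6.5] w 47.0 gf 74.3
row [ 0.001  0.002 -0.   ] [ 0.003 -0.011  0.01 ]
```

Lower the last few millimetres, open, and rise.

Call:
jog_arm(targets=[[0,0,0,0,0,0.008,40],[0,0,0,0,0,0.01,40],[0,0,0,0,0,0.01,50],[0,0,0,0,0,0.01,60],[0,0,0,0,0,0.01,85],[0,0,0,0,0,0.01,85],[0,0,0,0,0,0.01,85],[0,0,0,0,0,-0.1,85],[0,0,0,0,0,-0.25,85],[0,0,0,0,0,-0.45,85],[0,0,0,0,0,-0.6,85],[0,0,0,0,0,-0.72,85],[0,0,0,0,0,-0.72,85]])

```text
t: 9.65
position: [533.4, 370.8, 231.3]
eef_rot: [-0.205, 3.129, 0.006]
ft_force: [-0.6, -0.4, -0.2]
gripper_width: 84.8
gripper_force: 0.0
```

```bash
python3 -c "
from h import *
to(528.6,-83,225,100)
d=optics.camera('scene')
print(proj(d,[[531.5,366.5,28],[528.6,-83,143]]))
a=cv2.resize(d['image'][80:310,270:520],None,fx=2.5,fy=2.5);cv2.imwrite('pics/s3.png',a[:,:,::-1])"
```

```text
pos [533.4 370.8 231.3] yaw y 97.5 q7 0.95 t 9.65 F [-0.6 -0.4 -0.2] w 84.8 gf 0.0
row [ 0.004  0.008 -0.056] [ 0.213 -1.498  0.014]
[[426.521221   148.06216045]
 [317.87919288 262.75658577]]
```

View pics/s3.png

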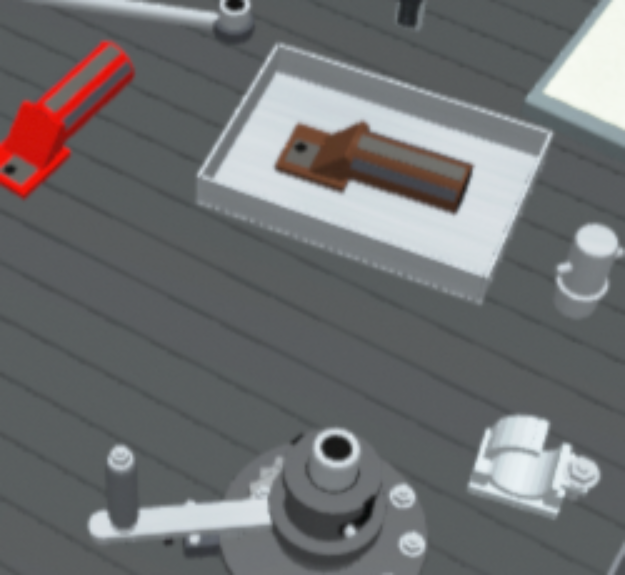

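The putlog end lies flat in the tray with the lever still at its stop. Next is the lever grip.

Call:
jog_arm(targets=[[0,0,-0.056,0.14,-1,0,85],[0,0,-0.056,0.14,-1,0,85],[0,0,-0.056,0.14,-1,0,85],[0,0,-0.056,0.14,-1,0,85],[0,0,-0.056,0.14,-1,0,85],[0,0,-0.056,0.14,-1,0,85],[0,0,-0.056,0.14,-1,0,85]])

```text
t: 10.58
position: [528.2, 66.7, 225.9]
eef_rot: [0.273, -3.127, -0.001]
ft_force: [-0.2, 0.3, 1.2]
gripper_width: 84.8
gripper_force: 0.0
```

```bash
python3 -c "
from h import *
to(528.6,-83,225,100)"
```

```text
pos [528.2  66.7 225.9] yaw y 100.0 q7 1.52 t 10.575 F [-0.2  0.3  1.2] w 84.8 gf 0.0
row [ 0.001 -0.003 -0.   ] [ 0.085 -0.492  0.003]
```

Call:
jog_arm(targets=[[0,0,0,0.085,-0.492,0,85],[0,0,0,0.085,-0.492,0,85],[0,0,0,0.085,-0.492,0,85],[0,0,0,0.085,-0.492,0,85],[0,0,0,0.085,-0.492,0,85],[0,0,0,0.085,-0.492,0,85]])

```text
t: 11.32
position: [529.8, -80.8, 226.9]
eef_rot: [0.28, -3.129, -0.001]
ft_force: [-0.9, -0.3, 0.8]
gripper_width: 84.6
gripper_force: 0.0
```

```bash
python3 -c "
from h import *
to(528.6,-83,86,100)"
```

```text
pos [529.8 -80.8 226.9] yaw y 100.2 q7 1.82 t 11.325 F [-0.9 -0.3  0.8] w 84.6 gf 0.0
row [ 0.001 -0.     0.005] [ 0.005 -0.007  0.47 ]
```

Call:
jog_arm(targets=[[0,0,0,0.005,-0.007,0.15,85],[0,0,0,0.005,-0.007,0.3,85],[0,0,0,0.005,-0.007,0.4,85],[0,0,0,0.005,-0.007,0.47,85],[0,0,0,0.005,-0.007,0.47,85],[0,0,0,0.005,-0.007,0.47,85],[0,0,0,0.005,-0.007,0.47,15],[0,0,0,0.005,-0.007,0.47,15],[0,0,0,0.005,-0.007,0.47,15],[0,0,0,0.005,-0.007,0.47,15],[0,0,0,0.005,-0.007,0.47,15],[0,0,0,0.005,-0.007,0.47,15],[0,0,0,0.005,-0.007,0.47,15]], force=40)

```text
t: 12.95
position: [528.9, -86.3, 86.6]
eef_rot: [-0.274, 3.129, -0.001]
ft_force: [-1.1, -2.1, 6.2]
gripper_width: 22.8
gripper_force: 39.4
```

```bash
cat > l.py <<'E'
from h import *
s=status.read_state(); M=R.from_rotvec(s["eef_rot"]); A=np.array([657.5,12.7]); p=s["position"][:2]; d=p-A
a=np.degrees(np.arctan2(d[1],d[0]))%360
tg=np.array([np.sin(np.radians(a)),-np.cos(np.radians(a))]) # clockwise
print("t",s["t"],"pos",s["position"].round(1),"r",np.hypot(*d).round(1),"lever deg",a.round(2),"F tan",round(float(s["ft_force"][:2]@tg),1),s["ft_force"].round(1),"w",round(s["gripper_width"],1),"gf",round(s["gripper_force"],1))
import sys
for b in map(float,sys.argv[1:]):
    q=A+160.5*np.array([np.cos(np.radians(b)),np.sin(np.radians(b))])
    print(b,(M.inv().apply([*(q-p),0])/300).round(3))
E
python3 l.py 212 207 202 197 192 187
```

```text
t 12.95 pos [528.9 -86.3  86.6] r 162.3 lever deg 217.6 F tan -1.0 [-1.1 -2.1  6.2] w 22.8 gf 39.4
212.0 [ 0.017  0.05  -0.   ]
207.0 [ 0.032  0.094 -0.   ]
202.0 [ 0.044  0.139 -0.   ]
197.0 [ 0.052  0.185 -0.   ]
192.0 [ 0.055  0.232 -0.   ]
187.0 [ 0.055  0.279 -0.   ]
```

Call:
jog_arm(targets=[[0,0,0,0.017,0.05,0,15],[0,0,0,0.032,0.094,0,15],[0,0,0,0.044,0.139,0,15],[0,0,0,0.052,0.185,0,15],[0,0,0,0.055,0.232,0,15],[0,0,0,0.055,0.279,0,15],[0,0,0,0.055,0.279,0,15]])

```text
t: 13.82
position: [496.8, -8.8, 86.5]
eef_rot: [0.271, -3.128, 0.005]
ft_force: [-3.6, -8.7, 10.1]
gripper_width: 23.1
gripper_force: 40.7
```

```bash
python3 l.py 183 179 175 173 171 169 167 165 162.3
```

```text
t 13.825 pos [496.8  -8.8  86.5] r 162.2 lever deg 187.63 F tan -8.2 [-3.6 -8.7 10.1] w 23.1 gf 40.7
183.0 [-0.009  0.043 -0.   ]
179.0 [-0.015  0.08  -0.   ]
175.0 [-0.023  0.116 -0.   ]
173.0 [-0.028  0.134 -0.   ]
171.0 [-0.034  0.152 -0.001]
169.0 [-0.04   0.169 -0.001]
167.0 [-0.047  0.187 -0.001]
165.0 [-0.055  0.204 -0.001]
162.3 [-0.066  0.226 -0.001]
```

Call:
jog_arm(targets=[[0,0,0,-0.009,0.043,0,15],[0,0,0,-0.015,0.08,0,15],[0,0,0,-0.023,0.116,0,15],[0,0,0,-0.028,0.134,0,15],[0,0,0,-0.028,0.134,0,15]])

```text
t: 14.45
position: [496.6, 30.8, 86.5]
eef_rot: [0.269, -3.125, 0.007]
ft_force: [-7.8, -10.1, 15.5]
gripper_width: 23.2
gripper_force: 41.3
```

```bash
python3 l.py 171 170 169 168 167 165 162.3
```

```text
t 14.45 pos [496.6  30.8  86.5] r 161.9 lever deg 173.6 F tan -10.9 [ -7.8 -10.1  15.5] w 23.2 gf 41.3
171.0 [-0.012  0.022 -0.   ]
170.0 [-0.015  0.031 -0.   ]
169.0 [-0.018  0.039 -0.   ]
168.0 [-0.022  0.048 -0.   ]
167.0 [-0.025  0.057 -0.   ]
165.0 [-0.033  0.074 -0.   ]
162.3 [-0.044  0.096 -0.001]
```

Call:
jog_arm(targets=[[0,0,0,-0.012,0.022,0,15],[0,0,0,-0.012,0.022,0,15]])

```text
t: 14.7
position: [498.0, 39.6, 86.5]
eef_rot: [0.27, -3.123, 0.004]
ft_force: [-10.6, -4.6, 19.4]
gripper_width: 23.1
gripper_force: 41.5
```

```bash
python3 l.py 169 167.5
```

```text
t 14.7 pos [498.   39.6  86.5] r 161.8 lever deg 170.44 F tan -6.3 [-10.6  -4.6  19.4] w 23.1 gf 41.5
169.0 [-0.009  0.011 -0.   ]
167.5 [-0.014  0.024 -0.   ]
```

Call:
jog_arm(targets=[[0,0,0,-0.008,0.012,0,15],[0,0,0,-0.008,0.012,0,15]])

```text
t: 14.95
position: [499.1, 45.1, 86.5]
eef_rot: [0.273, -3.122, 0.002]
ft_force: [-13.1, -2.3, 20.1]
gripper_width: 23.0
gripper_force: 41.6
```

```bash
python3 l.py 167 165 162.3
```

```text
t 14.95 pos [499.1  45.1  86.5] r 161.7 lever deg 168.44 F tan -4.9 [-13.1  -2.3  20.1] w 23.0 gf 41.6
167.0 [-0.009  0.011 -0.   ]
165.0 [-0.016  0.028 -0.   ]
162.3 [-0.027  0.051 -0.   ]
```

```bash
sed -i 's/160.5/163/' l.py; python3 l.py 167 165 163.5
```

```text
t 14.95 pos [499.1  45.1  86.5] r 161.7 lever deg 168.44 F tan -4.9 [-13.1  -2.3  20.1] w 23.0 gf 41.6
167.0 [-0.001  0.014 -0.   ]
165.0 [-0.009  0.032 -0.   ]
163.5 [-0.015  0.044 -0.   ]
```

Call:
jog_arm(targets=[[0,0,0,-0.001,0.014,-0.004,15],[0,0,0,-0.001,0.014,-0.004,15]])

```text
t: 15.2
position: [499.8, 49.0, 86.6]
eef_rot: [0.273, -3.124, 0.002]
ft_force: [-6.4, -3.4, 4.8]
gripper_width: 23.3
gripper_force: 40.3
```

```bash
python3 l.py 165 163.5 162.3
```

```text
t 15.2 pos [499.8  49.   86.6] r 161.8 lever deg 167.05 F tan -4.7 [-6.4 -3.4  4.8] w 23.3 gf 40.3
165.0 [-0.004  0.019 -0.   ]
163.5 [-0.01   0.032 -0.   ]
162.3 [-0.016  0.042 -0.   ]
```

Call:
jog_arm(targets=[[0,0,0,-0.006,0.024,0,15],[0,0,0,-0.01,0.034,0,15],[0,0,0,-0.01,0.034,0,15],[0,0,0,-0.01,0.034,0,15]])

```text
t: 15.7
position: [502.1, 57.7, 86.6]
eef_rot: [0.27, -3.126, 0.005]
ft_force: [-2.6, -7.9, 3.3]
gripper_width: 22.9
gripper_force: 40.2
```

```bash
python3 l.py 163.5 162.3; python3 - <<'E'
from h import *
d=optics.camera('scene'); A=np.array([657.5,12.7])
for b in (217,166,164,162,160): print(b,proj(d,[[A[0]+r*np.cos(np.radians(b)),A[1]+r*np.sin(np.radians(b)),z] for r,z in((188,48),(70,48),(160,53))]).round(0).tolist())
a=cv2.resize(d['image'][150:330,270:450],None,fx=3.3,fy=3.3,interpolation=cv2.INTER_CUBIC);cv2.imwrite('pics/s4.png',a[:,:,::-1])
E
```

```text
t 15.7 pos [502.1  57.7  86.6] r 161.8 lever deg 163.86 F tan -8.3 [-2.6 -7.9  3.3] w 22.9 gf 40.2
163.5 [ 0.002  0.005 -0.   ]
162.3 [-0.003  0.015 -0.   ]
217 [[305.0, 289.0], [365.0, 285.0], [319.0, 287.0]]
166 [[335.0, 225.0], [375.0, 260.0], [344.0, 232.0]]
164 [[337.0, 224.0], [376.0, 260.0], [346.0, 230.0]]
162 [[339.0, 222.0], [377.0, 259.0], [348.0, 229.0]]
160 [[342.0, 220.0], [378.0, 258.0], [350.0, 228.0]]
```

View pics/s4.png

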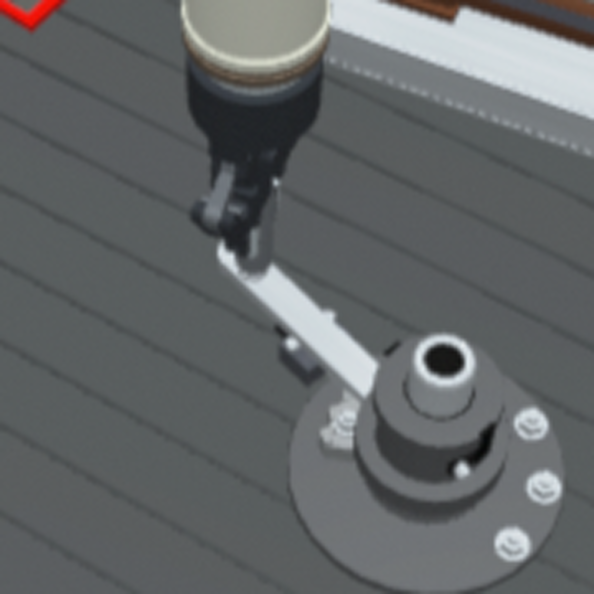

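The image shows the lever held at about 163–164°, with the fingers on its grip. The push dropped after the third crest and is back to the plain spring value of 8.3 N, which fits the notch floor. I'll let it settle, then hand in.

Call:
jog_arm(targets=[[0,0,0,0,0.002,0,15],[0,0,0,0,0.002,0,15],[0,0,0,0,0.002,0,15],[0,0,0,0,0.002,0,15]])

```text
t: 16.25
position: [502.2, 58.1, 86.7]
eef_rot: [0.27, -3.126, 0.005]
ft_force: [-2.2, -8.5, 2.7]
gripper_width: 22.8
gripper_force: 40.1
```

```bash
python3 l.py; python3 -c "
from cell import job
print(job.hand_in())"; python3 l.py
```

```text
t 16.25 pos [502.2  58.1  86.7] r 161.8 lever deg 163.7 F tan -8.7 [-2.2 -8.5  2.7] w 22.8 gf 40.1
the job is handed in; nothing more can be done
None
the job is handed in; nothing more can be done
```

I laid the rust-streaked putlog end flat in the tray and handed the job in at 16.3 s with the lever held steady at 163.7°, about 1.4° from my estimate of the middle of the third notch; the hand-in returned no verdict.

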